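# Comb the adjuster rods into their grooves

### The job

Take the hand comb out of its stand, set its tines down on the ridges of the tray close in front of the ball ends, so that each rod lies between two tines, and with light, steady pressure on the ridges comb from there out past the rods' free ends, so that all four rods drop into their own grooves with their balls still in the rail. The tray's bed is sprung: feel for it and never press with more than about 10 N. Then hang the comb back in its stand and leave the other things where they are.

Things in the scene. Friction and masses are not known exactly. Their poses are not given: they have to be found in the camera images.
- tray: Square sorting tray, 140 (x) x 144 (y) x 42 mm high, fixed; origin under its centre on the bench, z up, -x side facing roughly to the robot. Its grooved aluminium bed stands on springs: it gives 1 mm per 4 N, straight down, 10 mm at most. The rods' free ends point to tray -x, which is the way to comb.
- ridge_start (a point): Top of the middle ridge at its +x end: tray x = 34, y = 0, 30 mm above the bench. Five ridges run from here to tray x = -62 mm, at tray y = -52, -26, 0, 26, 52 mm: tops flat, level, 4 mm wide, sides sloping to 14 mm at the foot. Groove floors between them are 12 mm wide, 20 mm above the bench, centred at y = -39, -13, 13, 39 mm.
- ball_rail (a point): Middle of the ball rail, at the height of the ball centres: tray x = 48, y = 0, 33 mm above the bench. Steel posts 12 mm across, tops 42 mm above the bench, stand at tray x = 42 mm in line with each ridge and keep the balls from coming forward; a wall as high stands behind the balls.
- rake_grip (a point): Centre of the wooden handle block of the hand comb, 20 (x) x 34 (y) x 57 mm (z up); grip it from above across x. It ends 23 mm above this point. Comb 0.22 kg in all, hanging upright in its stand, the same if turned half round. The bar with the tines is stiffly clamped at an unknown height, different each time: tine tips 100 to 122 mm below this point; does not shift under 50 N.
- rake_flange (a point): Centre of the underside of the comb's flange, 58 (x) x 40 (y) x 5 mm, 38 mm below rake_grip; by it the comb hangs. Below is the bar, 112 mm along y, 12 mm thick, with five round steel tines 6 mm across with flat tips, at comb y = -52, -26, 0, 26, 52 mm, the tines' free length 32 mm.
- stand_seat (a point): Plywood stand, fixed, 64 (x) x 120 (y) mm: two walls along y with a slot 26 mm wide between them. Point: centre of the slot at the wall tops, 100 mm above the bench. The comb's flange lies across the wall tops, comb y along stand y, bar and tines in the slot; rake_grip is then 38 mm above. Lugs 6 mm high at y = +-26 mm leave the flange 3 mm play each way. Slot floor 6 mm above the bench.
- rod_1_ball (a point): Centre of the 16 mm ball end of steel rod 1, a loose headlamp adjuster rod, shank 6 mm across, 90 mm long from here to the free end along its own -x. About 42 g. The ball sits in the ball rail at tray x = 48, y = 39 mm, 33 mm above the bench; at the start the shank lies askew (10 to 14 degrees, to tray +y) across the next ridge top.
- rod_1_end (a point): Free end of steel rod 1, on its axis. Settled in its groove it lies near tray y = 39 mm and about 23 mm above the bench; on a ridge it is about 33 mm up.
- rod_2_ball (a point): Centre of the 16 mm ball end of steel rod 2, a loose headlamp adjuster rod, shank 6 mm across, 90 mm long from here to the free end along its own -x. About 42 g. The ball sits in the ball rail at tray x = 48, y = 13 mm, 33 mm above the bench; at the start the shank lies askew (10 to 14 degrees, to tray +y) across the next ridge top.
- rod_2_end (a point): Free end of steel rod 2, on its axis. Settled in its groove it lies near tray y = 13 mm and about 23 mm above the bench; on a ridge it is about 33 mm up.
- rod_3_ball (a point): Centre of the 16 mm ball end of steel rod 3, a loose headlamp adjuster rod, shank 6 mm across, 90 mm long from here to the free end along its own -x. About 42 g. The ball sits in the ball rail at tray x = 48, y = -13 mm, 33 mm above the bench; at the start the shank lies askew (10 to 14 degrees, to tray -y) across the next ridge top.
- rod_3_end (a point): Free end of steel rod 3, on its axis. Settled in its groove it lies near tray y = -13 mm and about 23 mm above the bench; on a ridge it is about 33 mm up.
- rod_4_ball (a point): Centre of the 16 mm ball end of steel rod 4, a loose headlamp adjuster rod, shank 6 mm across, 90 mm long from here to the free end along its own -x. About 42 g. The ball sits in the ball rail at tray x = 48, y = -39 mm, 33 mm above the bench; at the start the shank lies askew (10 to 14 degrees, to tray -y) across the next ridge top.
- rod_4_end (a point): Free end of steel rod 4, on its axis. Settled in its groove it lies near tray y = -39 mm and about 23 mm above the bench; on a ridge it is about 33 mm up.
- relay: Bystander: small black relay cube with four pins, 30x28x37 mm; loose, origin under its centre.
- bulb_1: Bystander: headlamp bulb standing on its base, 32x32x46 mm; loose, origin under its centre.
- tape_elec: Bystander: roll of black electrical tape, 62x60x19 mm; loose, origin under its centre.

How it is judged:
By the outcome, as a careful person would: the job done as asked, in the order asked, and still so for the second after the job is handed in, with the robot touching nothing.
It also fails if it takes over 64 s, if anything falls off the work surface, if the arm or the gripper's body presses on something with over 40 N, if the wrist force passes 120 N, or if a joint passes its speed limit or range.

### The arm

A 6-joint arm with a two-finger parallel gripper is mounted at the origin on a cart in front of the work surface, level with it; the furniture and walls round the work are solid. World frame = base frame: x ahead of the robot, y to its left, z up, the work surface at z = 0. Lengths are in mm, angles in degrees, forces in N, time in s.
With the tool pointing down it reaches from about 350 to 850 mm from the base axis. Payload 8.1 kg.
Tool frame: the origin (TCP) lies between the finger pads; the fingertips stand 25 mm ahead of it and the grasp point (between the pads) lies 6 mm ahead of it (r.tcp_to_tips is the distance from the TCP to the fingertips, in mm); z points along the fingers, y is the line along which they close (so a half turn about z gives the same grasp; the last joint's range is limited). The gripper opens to 85 mm and grips with 20 to 120 N. Pads are 22 mm wide; open, the fingers measure 114 mm over their backs; the gripper's body (76 mm by 85 mm) begins 54 mm behind the grasp point. The pads swing forward as they close: fully open they stand 13 mm farther back than shut.
Start: joints at [-78.575, 7.471, 85.268, -0, 87.261, -4.893], TCP at [168.6, -575.829, 232.792] pointing down, gripper open.
Joint ranges: [-169.43, 169.43], [-51.17, 129.36], [1.28, 143.12], [-76.62, 256.62], [0, 156.53], [-152.29, 152.29]. Speed limits (degrees/s): [136.94, 136.94, 159.86, 180, 180, 180].

### API

Orientations are given as [roll, pitch, yaw] about the fixed x, y, z axes, in that order (R = Rz(yaw) Ry(pitch) Rx(roll)).
In Python, from bench import r gives the robot as it stands.
- The arm moves only by the tool apply_moves, never from a script. Its arguments are lists of equal length, an entry for each row: "angular": the turn, a rotation vector about the world's x, y, z in units of 8 degrees (1.0 is 8 degrees), a list of three; "travel": the shift along the world's x, y, z in units of 40 mm (1.0 is 40 mm), a list of three; "jaw": the opening, from 0 (shut) to 1 (fully open). A call has 1 to 20 rows; each row shifts and turns the commanded pose from where the row before left it; what a row does not reach is not made up. A row lasts 1/8 s, in which the tool goes at most 62.5 mm and 10.7 degrees, less where a joint would pass 70% of its speed; a pose out of reach is approached as far as the arm can. A call is refused whole if a number of a shift passes 1 or a number of a turn 1, either way. A call with a gripper value outside its range is refused whole. The fingers move at their own pace and stop on an object; "force" is the grip in N (left out, the last holds). Time passes only in rows, so rows that do not move let the fingers close. It gives the time, the measured TCP pose, the force, the opening and the grip force at its end, in the units of the state.
- r.sense(): the state, without advancing time (a new reading comes with each control period).
- r.snapshot(name): name is "scene" or "side" or "wrist"; returns a dict with "color" (420x560x3 uint8, red, green, blue), "fx", "fy", "cx", "cy" (pixels), "R" (3x3) and "t" (3): a world point X has camera coordinates R X + t; the wrist camera has in their place "mount" (4x4, takes a point from camera to tool coordinates, whose origin is the TCP and whose axes are the flange's). Camera axes: x right, y down, z forward; pixel columns grow to the right and rows downward; lengths in mm; the calibration is good to about 2 mm. A picture is of the moment at which its call begins: read the wrist's pose just before it. There is no depth.
- r.hand_in(): hands the job in; it is judged then, once.
The state is a dict: "time": time; "joint_pos": joint angles; "qd": joint speeds; "joint_efforts": joint torques, N m; "tool_pos": TCP position; "tcp_rot": TCP orientation; "ft_force": force on the tool from outside, world axes, zero at the start; "wrist_torque": the same for the moment, N m; "finger_gap": finger opening in mm; "grip_force": force on a finger pad.
Only numpy, scipy, OpenCV 4.12 (cv2) and the standard library are available. Lean on these libraries where they do the work, as an engineer would, in place of code of your own. Each camera call takes 0.05 s, during which the arm holds its last target. There are 200 camera calls.

## Working session

There is one attempt and no reset: what is moved stays moved. The work goes in short steps, Python scripts to look and compute and a tool call to move; the robot and the scene stay as the last step left them, time stands still between calls to the robot, and variables do not carry over. Pictures are saved under pics/ and viewed, at most 10 in all, crops included, and the job is handed in when it is done.

Besides the shell and the picture viewer there is one more tool, called after "Call:" as name(argument=value, ...) on one line, values as JSON. apply_moves: Moves the arm, as the interface text tells. Its arguments: {"type":"object","properties":{"angular":{"type":"array"},"travel":{"type":"array"},"jaw":{"type":"array"},"force":{"type":"number"}},"required":["angular","travel","jaw"]}

```bash
mkdir -p pics
python3 - <<'E'
from bench import r
import cv2,numpy as np
s=r.sense();print({k:np.round(v,2).tolist() for k,v in s.items()}, r.tcp_to_tips)
import pickle
for n in ("scene","side"):
    d=r.snapshot(n);cv2.imwrite(f"pics/{n}0.png",d["color"][:,:,::-1]);pickle.dump(d,open(n+".pkl","wb"))
    print(n,d["fx"],d["cx"],d["cy"],d["R"],d["t"])
E
```

```text
{'time': 0.0, 'joint_pos': [-78.58, 7.52, 85.33, 0.0, 87.26, -4.89], 'qd': [-0.01, -0.04, 0.18, -0.08, 0.07, 0.07], 'joint_efforts': [-0.0, -56.94, -50.06, -0.0, 0.02, -0.0], 'tool_pos': [168.5, -575.29, 231.72], 'tcp_rot': [-179.89, -0.01, 16.32], 'ft_force': [-0.67, 0.29, -0.09], 'wrist_torque': [0.02, 0.02, 0.01], 'grip_force': 0.0, 'finger_gap': 85.25} 25.0
scene 391.3849302702287 279.56606514189434 209.68365351881664 [[-0.62076048 -0.7839882   0.00435071]
 [-0.40295895  0.31429209 -0.85956068]
 [ 0.67251804 -0.53533446 -0.51101517]] [608.57920961 189.08603439 706.98771961]
side 409.04151780119867 275.64254603162584 207.4811430651383 [[ 0.99295744 -0.11791503  0.01147074]
 [-0.04963222 -0.50194914 -0.86347189]
 [ 0.10757404  0.85682152 -0.50426651]] [-519.06603221  302.55211814  718.02896303]
```

View pics/scene0.png

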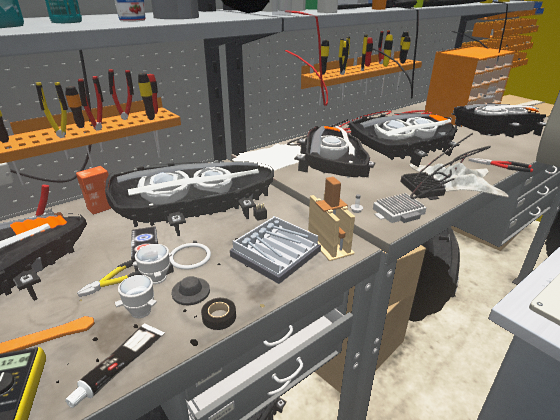

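View pics/side0.png

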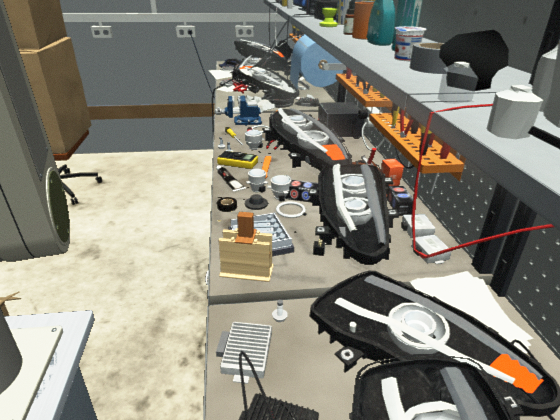

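The tray is at scene (275,248) and side (265,232). The comb in its stand is at scene (330,220) and side (246,250). I'll enlarge both crops.

Run:
```python
import cv2
a=cv2.imread("pics/scene0.png")[170:270,222:362];b=cv2.imread("pics/side0.png")[200:290,205:305]
cv2.imwrite("pics/a1.png",cv2.resize(a,None,fx=5.7,fy=5.7,interpolation=cv2.INTER_CUBIC))
cv2.imwrite("pics/b1.png",cv2.resize(b,None,fx=6.6,fy=6.6,interpolation=cv2.INTER_CUBIC))
```

```text
(no output)
```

View pics/a1.png

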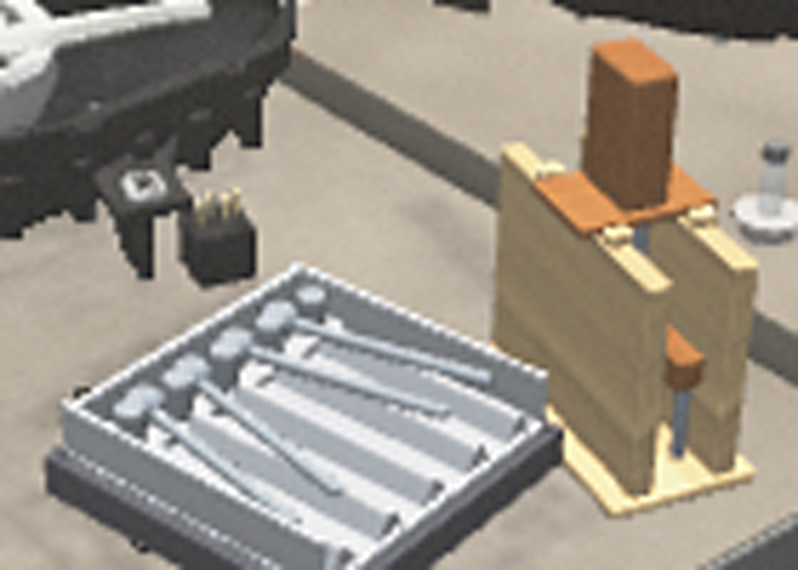

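View pics/b1.png

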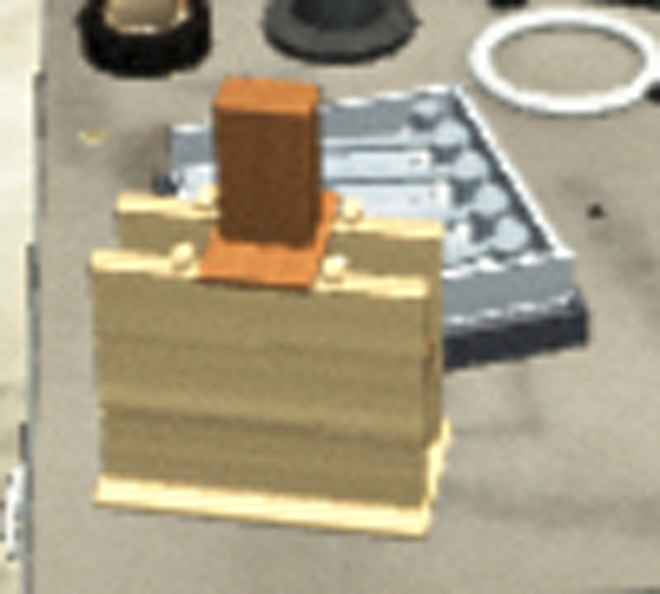

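```bash
cat > h.py <<'E'
import numpy as np,pickle
from scipy.optimize import least_squares
from scipy.spatial.transform import Rotation as Ro
def proj(d,X):
    c=np.asarray(X)@np.asarray(d["R"]).T+d["t"]; return np.c_[d["fx"]*c[:,0]/c[:,2]+d["cx"],d["fy"]*c[:,1]/c[:,2]+d["cy"]]
def world(p,L):
    a=np.radians(p[2]);L=np.asarray(L,float);return np.c_[p[0]+L[:,0]*np.cos(a)-L[:,1]*np.sin(a),p[1]+L[:,0]*np.sin(a)+L[:,1]*np.cos(a),L[:,2]]
def fit(obs,p0):  # obs: list of (cam dict, local pts, pixels)
    f=lambda p:np.concatenate([(proj(d,world(p,L))-np.array(px)).ravel() for d,L,px in obs])
    s=least_squares(f,p0,loss="soft_l1");return s.x,f(s.x).reshape(-1,2)
def wristcam(d,pos,rpy):
    M=np.array(d["mount"]);T=np.eye(4);T[:3,:3]=Ro.from_euler("xyz",rpy,degrees=True).as_matrix();T[:3,3]=pos
    W=np.linalg.inv(T@M);e=dict(d);e["R"]=W[:3,:3];e["t"]=W[:3,3];return e
E
python3 - <<'E'
from h import *
S=pickle.load(open("scene.pkl","rb"));D=pickle.load(open("side.pkl","rb"))
sc=lambda P:[(222+u/5.7,170+v/5.7) for u,v in P]; sd=lambda P:[(205+u/6.6,200+v/6.6) for u,v in P]
L=[(48,y,33) for y in (39,13,-13,-39)]+[(-62,y,25) for y in (-52,-26,0,26,52)]
px=sc([(140,402),(187,372),(233,345),(277,318),(515,422),(480,455),(437,487),(392,520),(340,555)])
L2=[(48,y,33) for y in (39,13,-13,-39)]; p2=sd([(428,108),(445,137),(465,167),(487,197)])
for sel in ([(S,L,px)],[(S,L,px),(D,L2,p2)]):
    p,e=fit(sel,[500,-100,0]);print("tray",p.round(1),e.round(1).tolist())
# stand: local y -> along
Ls=[(-10,-17,161),(10,-17,161),(10,17,161),(-10,17,161)]
# stand y approx world -x or x ; comb symmetric
ps=sc([(590,45),(633,38),(677,75),(632,88)])
pd=sd([(217,112),(320,115),(322,85),(225,78)])
for o in ([(S,[(10,17,161),(10,-17,161),(-10,-17,161),(-10,17,161)],None)],):
  pass
# comb y ~ world -x (yaw~90): corners in scene: left(590,45), top(633,38), right(677,75), near(632,88)
for yaw in (90,):
    W=world([0,0,yaw],Ls);print(W.round())
a1=np.array([(-10,17,161),(-10,-17,161),(10,-17,161),(10,17,161)])
# side order: (217,112)=near(-y),-x ; (320,115)=near,+x ; (322,85) far,+x ; (225,78)far,-x ; yaw 90: world=( -ly, lx)
Ld=[(-10,17,161),(-10,-17,161),(10,-17,161),(10,17,161)]
# scene: camera at +y,-x: near corner (632,88)=(-x,+y)->(10,17); left(590,45)=(+x,+y)->(10,-17); top(633,38)=(+x,-y)->(-10,-17); right(677,75)=(-x,-y)->(-10,17)
Lc=[(10,-17,161),(-10,-17,161),(-10,17,161),(10,17,161)]
for sel in ([(S,Lc,ps)],[(D,Ld,pd)],[(S,Lc,ps),(D,Ld,pd)]):
    p,e=fit(sel,[500,-300,90]);print("comb",p.round(1),e.round(1).tolist())
E
```

```text
tray [523.1 373.6  11.7] [[0.2, 0.1], [0.2, 0.2], [0.0, -0.1], [-0.1, -0.2], [0.5, 0.1], [-0.5, -0.2], [-0.5, -0.1], [-0.4, 0.1], [0.6, 0.2]]
tray [520.9 375.5  12.8] [[-0.0, 1.2], [-0.2, 1.1], [-0.4, 0.7], [-0.7, 0.5], [0.5, 0.5], [-0.4, 0.3], [-0.1, 0.5], [0.2, 0.8], [1.3, 1.0], [0.8, 3.3], [1.4, 3.7], [1.6, 4.2], [1.7, 4.9]]
[[ 17. -10. 161.]
 [ 17.  10. 161.]
 [-17.  10. 161.]
 [-17. -10. 161.]]
comb [476.4 259.6  73.3] [[-0.7, 0.2], [0.3, -0.1], [0.6, 0.2], [-0.2, -0.4]]
comb [484.6 246.   80.5] [[-0.1, -0.1], [-0.1, -0.0], [0.4, -0.2], [-0.2, 0.3]]
comb [484.1 251.2  75.6] [[-0.5, -2.0], [0.1, -2.4], [0.9, -2.4], [0.4, -2.9], [-0.7, -1.7], [-1.0, -0.9], [0.3, -1.0], [0.0, -1.1]]
```

The tray is at about (523,374) with yaw 12°. The comb is at about (480,255) with yaw 76°. Next I'll move the wrist camera above them.

Call:
apply_moves(angular=[[0,0,0.95],[0,0,0.95],[0,0,0.95],[0,0,0.95],[0,0,0.95],[0,0,0.95],[0,0,0.95],[0,0,0.95],[0,0,0.95],[0,0,0.95],[0,0,0.95],[0,0,0.95],[0,0,0.95],[0,0,0.95],[0,0,0.95],[0,0,0.95],[0,0,0.95],[0,0,0.95],[0,0,0.9],[0,0,0.8]], travel=[[0.65,1,0.2],[0.65,1,0.2],[0.65,1,0.2],[0.65,1,0.2],[0.65,1,0.2],[0.65,1,0.2],[0.65,1,0.2],[0.65,1,0.2],[0.65,1,0.2],[0.65,1,0.2],[0.1,1,0.1],[0.1,1,0.1],[0.1,1,0.1],[0.1,1,0.1],[0.1,1,0.1],[0.1,1,0.1],[0.1,1,0.1],[0.1,1,0.1],[0.1,1,0.1],[0.1,1,0.1]], jaw=[1,1,1,1,1,1,1,1,1,1,1,1,1,1,1,1,1,1,1,1])

```text
time: 2.6
tool_pos: [468.4, 225.5, 352.5]
tcp_rot: [-180.0, -0.0, 166.9]
ft_force: [0.8, 0.2, 0.3]
finger_gap: 85.3
grip_force: 0.0
```

Call:
apply_moves(angular=[[0,0,0],[0,0,0],[0,0,0]], travel=[[0,1,0.2],[0,0.5,0.2],[0,0,0]], jaw=[1,1,1])

```text
time: 2.98
tool_pos: [468.4, 285.4, 368.7]
tcp_rot: [-180.0, -0.0, 166.8]
ft_force: [-0.2, 1.1, -0.0]
finger_gap: 85.6
grip_force: 0.0
```

Run:
```python
from bench import r
import cv2,pickle
from h import *
s=r.sense();d=r.snapshot("wrist");d=wristcam(d,s["tool_pos"],s["tcp_rot"]);pickle.dump(d,open("w1.pkl","wb"))
print(s["time"],s["joint_pos"],s["tool_pos"],s["tcp_rot"],np.round(d["mount"],3),d["fx"])
c=-d["R"].T@d["t"];print("cam",c,proj(d,[[523,374,30],[480,255,160]]))
cv2.imwrite("pics/w1.png",cv2.resize(d["color"][:,:,::-1],(800,600),interpolation=cv2.INTER_CUBIC))
```

```text
2.975 [ 2.59952708e+01 -1.37522722e+00  8.04010699e+01  7.25283228e-03
  1.00987049e+02 -5.08460257e+01] [468.3604783  285.39996898 368.66883482] [-1.79997382e+02 -1.44925585e-02  1.66842678e+02] [[  -0.      -0.965   -0.263   67.611]
 [   1.       0.      -0.       1.09 ]
 [   0.      -0.263    0.965 -140.469]
 [   0.       0.       0.       1.   ]] 355.068916153995
cam [402.80894742 301.84930932 509.15519632] [[351.84075846 193.61945052]
 [253.2140463  205.73508999]]
```

View pics/w1.png

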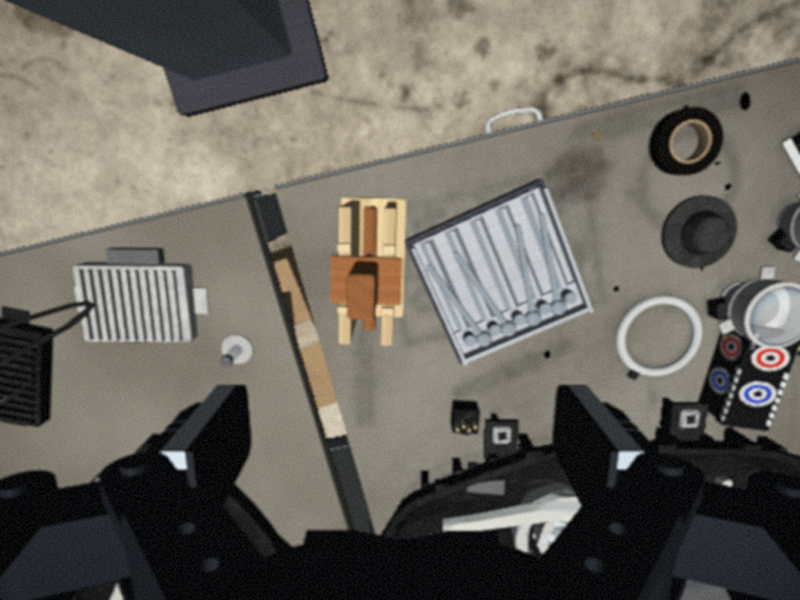

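The wrist view shows the comb at about (365,285) and the tray at (503,272), in 800x600 pixels. I'll enlarge both.

Run:
```python
import cv2,pickle
d=pickle.load(open("w1.pkl","rb"));a=d["color"][122:260,225:420,::-1]
cv2.imwrite("pics/w1c.png",cv2.resize(a,None,fx=4.1,fy=4.1,interpolation=cv2.INTER_CUBIC))
```

```text
(no output)
```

View pics/w1c.png

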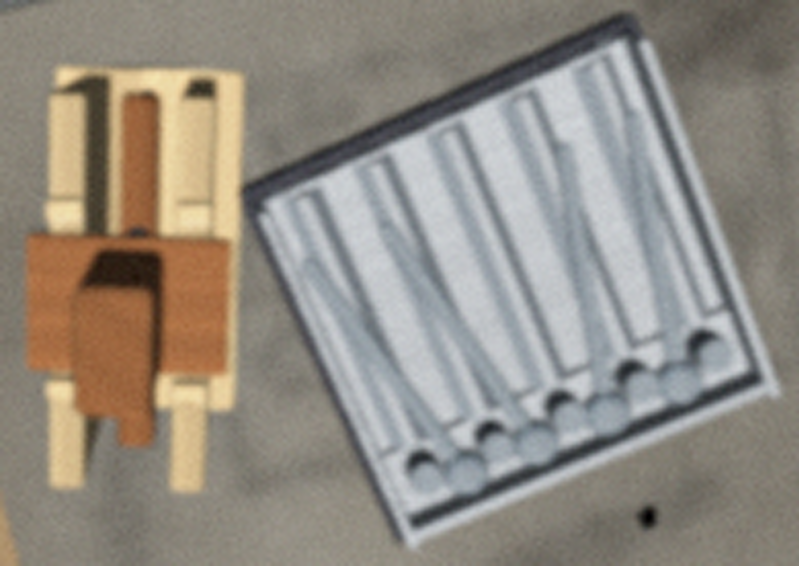

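Run:
```python
from h import *
d=pickle.load(open("w1.pkl","rb"));S=pickle.load(open("scene.pkl","rb"))
c=lambda P:[(225+(u+.5)/4.1-.5,122+(v+.5)/4.1-.5) for u,v in P]; sc=lambda P:[(222+u/5.7,170+v/5.7) for u,v in P]
L=[(48,y,33) for y in(-39,-13,13,39)];px=c([(467,470),(537,441),(610,413),(682,383)])
L2=[(-62,y,30) for y in(-52,-26,0,26,52)];p2=c([(310,197),(380,165),(452,132),(523,98),(597,62)])
L3=[(42,y,42) for y in(-52,-26,0,26,52)];p3=c([(425,474),(493,444),(564,414),(635,384),(708,354)])
for o in ([(d,L,px)],[(d,L,px),(d,L2,p2)],[(d,L,px),(d,L2,p2),(d,L3,p3)]):
    p,e=fit(o,[523,374,12]);print("tray",p.round(1),e.round(1).tolist())
Ls=[(48,y,33) for y in (39,13,-13,-39)]+[(-62,y,25) for y in (-52,-26,0,26,52)]
ps=sc([(140,402),(187,372),(233,345),(277,318),(515,422),(480,455),(437,487),(392,520),(340,555)])
p,e=fit([(d,L,px),(d,L2,p2),(S,Ls,ps)],[523,374,12]);print("tray+scene",p.round(1))
q=lambda a,b,z:[(-a,b,z),(a,b,z),(a,-b,z),(-a,-b,z)]
B=(d,q(10,17,161),c([(75,289),(152,290),(152,414),(75,413)]))
F=(d,q(29,20,105),c([(27,235),(232,238),(228,372),(25,367)]))
W=(d,q(24,60,100),c([(48,92),(217,97),(207,492),(50,490)]))
for n,o in (("block",[B]),("flange",[F]),("stand",[W]),("comb",[B,F])):
    p,e=fit(o,[480,255,76]);print(n,p.round(1),e.round(1).tolist())
```

```text
tray [524.3 374.2  10.2] [[-0.0, -0.0], [0.2, 0.1], [-0.1, -0.1], [-0.0, 0.1]]
tray [524.7 373.4  11.3] [[0.3, 0.6], [0.3, 0.4], [-0.1, -0.2], [-0.1, -0.3], [-1.3, -0.0], [-0.6, -0.2], [-0.2, -0.3], [0.6, -0.2], [0.9, 0.3]]
tray [524.  372.6  11. ] [[-0.6, 0.1], [-0.5, -0.0], [-0.9, -0.4], [-0.8, -0.5], [-1.8, -0.7], [-1.1, -0.8], [-0.7, -0.8], [0.1, -0.6], [0.5, -0.0], [0.4, 1.1], [1.2, 1.1], [1.6, 1.1], [2.1, 0.9], [2.3, 0.6]]
tray+scene [524.4 373.3  11.4]
block [481.5 253.8  75.6] [[-0.6, -1.2], [0.6, -1.0], [0.4, 1.4], [-0.4, 1.2]]
flange [481.2 253.6  75.2] [[-0.5, -1.0], [0.1, -0.3], [0.1, 0.7], [0.3, 0.5]]
stand [482.  253.8  75.2] [[-0.6, -1.2], [0.6, -1.2], [0.5, 2.3], [-0.5, 1.8]]
comb [481.3 253.7  75.3] [[-0.6, -1.4], [0.6, -1.1], [0.2, 1.3], [-0.6, 1.0], [-0.4, -0.9], [0.1, -0.3], [0.2, 0.7], [0.5, 0.6]]
```

Call:
apply_moves(angular=[[0,0,-0.1],[0,0,-0.1],[0,0,0],[0,0,0],[0,0,0],[0,0,0],[0,0,0],[0,0,0]], travel=[[0.1,-0.2,-0.7],[0.1,-0.2,-0.8],[0.1,-0.2,-0.8],[0.025,-0.2,-0.8],[0,0,-0.8],[0,0,-0.8],[0,0,-0.7],[0,0,-0.27]], jaw=[1,1,1,1,1,1,1,1])

```text
time: 4.03
tool_pos: [480.2, 250.5, 139.5]
tcp_rot: [-179.9, -0.2, 165.1]
ft_force: [0.4, -0.3, -0.0]
finger_gap: 85.6
grip_force: 0.0
```

Call:
apply_moves(angular=[[0,0,0],[0,0,0],[0,0,0],[0,0,0],[0,0,0],[0,0,0],[0,0,0],[0,0,0]], travel=[[0,0,0],[0,0,0],[0,0,0],[0,0,0],[0,0,0],[0,0,0],[0,0,0],[0,0,0]], jaw=[0.5,0.3,0.2,0.1,0.1,0.1,0.1,0.1], force=60)

```text
time: 5.03
tool_pos: [482.5, 252.6, 143.3]
tcp_rot: [179.9, 0.1, 165.1]
ft_force: [0.3, 1.2, 5.6]
finger_gap: 18.7
grip_force: 59.6
```

Call:
apply_moves(angular=[[0,0,0],[0,0,0],[0,0,0],[0,0,0],[0,0,0],[0,0,0],[0,0,0],[0,0,0],[0,0,0]], travel=[[0,0,0.1],[0,0,0.2],[0,0,0.4],[0,0,0.5],[0,0,0.5],[0,0,0.5],[0,0,0.4],[0,0,0.2],[0,0,0]], jaw=[0.1,0.1,0.1,0.1,0.1,0.1,0.1,0.1,0.1])

```text
time: 6.15
tool_pos: [481.8, 252.3, 254.5]
tcp_rot: [180.0, 0.0, 165.1]
ft_force: [-0.0, -0.1, -2.9]
finger_gap: 18.6
grip_force: 58.7
```

Call:
apply_moves(angular=[[0,0,-0.8],[0,0,-0.8],[0,0,-0.8],[0,0,-0.8],[0,0,-0.8],[0,0,-0.8],[0,0,-0.8],[0,0,-0.8],[0,0,-0.8],[0,0,-0.8],[0,0,0]], travel=[[0.18,0.31,0],[0.18,0.31,0],[0.18,0.31,0],[0.18,0.31,0],[0.18,0.31,0],[0.18,0.31,0],[0.18,0.31,0],[0.18,0.31,0],[0.18,0.31,0],[0.18,0.34,0],[0,0,0]], jaw=[0.1,0.1,0.1,0.1,0.1,0.1,0.1,0.1,0.1,0.1,0.1])

```text
time: 7.52
tool_pos: [553.2, 377.7, 252.1]
tcp_rot: [-179.9, 0.0, 101.2]
ft_force: [-0.0, 0.2, -1.2]
finger_gap: 18.5
grip_force: 59.0
```

Run:
```python
from bench import r
import cv2,pickle
from h import *
s=r.sense();print(s["time"],s["tool_pos"],s["tcp_rot"],s["ft_force"],s["finger_gap"])
pickle.dump(s,open("s2.pkl","wb"))
w=wristcam(r.snapshot("wrist"),s["tool_pos"],s["tcp_rot"]);S=r.snapshot("scene");D=r.snapshot("side")
pickle.dump((w,S,D),open("p2.pkl","wb"))
g=np.array(s["tool_pos"])
for n,d in (("w",w),("S",S),("D",D)): print(n,proj(d,[g-[0,0,6],g-[0,0,116]]).round(0).tolist())
def crop(d,k=100):
    u,v=proj(d,[g-[0,0,90]])[0].astype(int);x,y=max(0,min(u-60,440)),max(0,min(v-65,270));print(x,y);return cv2.resize(d["color"][y:y+150,x:x+120,::-1],(400,500),interpolation=cv2.INTER_CUBIC)
cv2.imwrite("pics/c2.png",np.hstack([crop(S),crop(D)]))
cv2.imwrite("pics/w2.png",w["color"][:,:,::-1])
```

```text
7.525 [553.20103604 377.67761323 252.14803821] [-1.79863113e+02  4.10902400e-02  1.01177979e+02] [-0.00291123  0.17508038 -1.17783748] 18.471086875653317
w [[282.0, 275.0], [282.0, 212.0]]
S [[264.0, 144.0], [265.0, 194.0]]
D [[271.0, 154.0], [271.0, 195.0]]
204 117
210 120
```

View pics/c2.png

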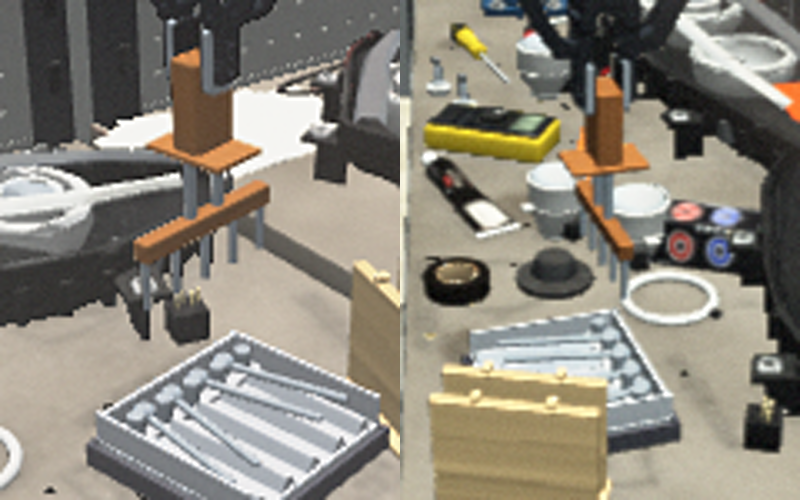

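```bash
python3 - <<'E'
from h import *
w,S,D=pickle.load(open("p2.pkl","rb"));s=pickle.load(open("s2.pkl","rb"))
k=120/400
a=[(147,307),(175,290),(205,275),(233,262),(260,247)];Y=[52,26,0,-26,-52]
pa=[(204+u*k,117+v*k) for u,v in a]; pb=[(210+(626-400)*k,120+298*k)]
def f(p,side):
    e=(proj(S,world(p[:3],[(0,y,p[3]) for y in Y]))-pa).ravel()
    if side: e=np.r_[e,(proj(D,world(p[:3],[(0,-52,p[3])]))-pb).ravel()]
    return np.r_[e,(p[2]-11.2)*2]
for sd in(0,1):
    z=least_squares(f,[554,378,11,140],args=(sd,));print(z.x.round(1),z.fun.round(1), "tips below tcp",(s["tool_pos"][2]-z.x[3]).round(1))
E
python3 - <<'E'
import cv2
a=cv2.imread("pics/w2.png")[120:330,180:400];cv2.imwrite("pics/w2c.png",cv2.resize(a,None,fx=2.8,fy=2.8,interpolation=cv2.INTER_CUBIC))
E
```

```text
[553.  376.3  11.1 122.6] [-0.1  0.2  0.5  0.4  0.   0.2 -0.1 -0.5 -0.3 -0.3 -0.1] tips below tcp 129.5
[554.  375.8  11.2 122.2] [-0.1  0.1  0.4  0.3 -0.   0.1 -0.2 -0.5 -0.4 -0.4 -0.5  0.5 -0.1] tips below tcp 129.9
```

View pics/w2c.png

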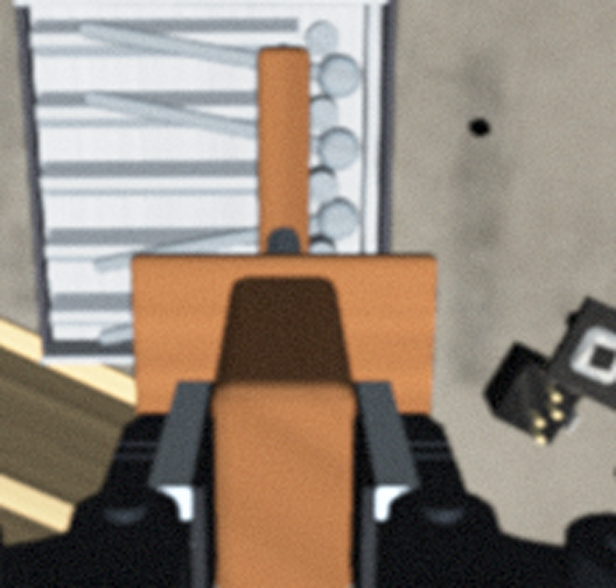

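Run:
```python
from h import *
w,S,D=pickle.load(open("p2.pkl","rb"));s=pickle.load(open("s2.pkl","rb"))
g=s["tool_pos"];yaw=s["tcp_rot"][2]-90
for dz in (5.3,3,7):
  for nm,ly,lz,row in (("flange",20,-33,255),("blockfoot",17,-33,279),("blocktop",17,23,384)):
    for o in (-2,0,2):
        pr=proj(w,world([g[0],g[1],yaw],[(0,ly+o,g[2]-dz+lz)]))[0]
        print(dz,nm,o,((pr-[180,120])*2.8).round(1),row)
# tray in this wrist image
c=lambda P:[(180+u/2.8,120+v/2.8) for u,v in P]
L=[(48,39,33),(48,13,33),(48,-13,33),(-62,52,30),(-62,26,30),(-62,0,30),(-62,-26,30),(-62,-52,30)]
o=[(w,L,c([(340,76),(339,148),(338,218),(40,37),(40,111),(42,181),(44,246),(46,312)]))]
p,e=fit(o,[524,373,11]);print(p,e.round(1).tolist())
```

```text
5.3 flange -2 [285.7 271. ] 255
5.3 flange 0 [285.7 260.6] 255
5.3 flange 2 [285.7 250.2] 255
5.3 blockfoot -2 [285.6 286.4] 279
5.3 blockfoot 0 [285.7 276.1] 279
5.3 blockfoot 2 [285.7 265.8] 279
5.3 blocktop -2 [285.8 406.2] 384
5.3 blocktop 0 [285.8 392.2] 384
5.3 blocktop 2 [285.9 378.1] 384
3 flange -2 [285.7 274.3] 255
3 flange 0 [285.7 263.9] 255
3 flange 2 [285.7 253.3] 255
3 blockfoot -2 [285.6 289.9] 279
3 blockfoot 0 [285.7 279.5] 279
3 blockfoot 2 [285.7 269.1] 279
3 blocktop -2 [285.8 413.2] 384
3 blocktop 0 [285.9 399.1] 384
3 blocktop 2 [285.9 384.8] 384
7 flange -2 [285.7 268.5] 255
7 flange 0 [285.7 258.3] 255
7 flange 2 [285.7 247.9] 255
7 blockfoot -2 [285.6 283.8] 279
7 blockfoot 0 [285.6 273.6] 279
7 blockfoot 2 [285.7 263.4] 279
7 blocktop -2 [285.8 401.1] 384
7 blocktop 0 [285.8 387.3] 384
7 blocktop 2 [285.9 373.4] 384
[525.29321651 372.99970253  10.58476467] [[0.7, 0.1], [0.4, 0.4], [0.1, 0.3], [-2.4, -0.6], [-1.0, -0.8], [-0.3, -0.5], [0.3, 0.6], [0.9, 0.5]]
```

The comb is held level above the ball end. I'll lower it until the tips are about 12 mm above the rods, then take a composite close-up.

Call:
apply_moves(angular=[[0,0,0],[0,0,0],[0,0,0],[0,0,0],[0,0,0],[0,0,0]], travel=[[0,0,-0.3],[0.02,0,-0.5],[0,0.02,-0.5],[0,0,-0.4],[0,0,-0.15],[0,0,0]], jaw=[0.1,0.1,0.1,0.1,0.1,0.1])

```text
time: 8.43
tool_pos: [554.1, 378.1, 179.4]
tcp_rot: [-179.9, 0.0, 101.1]
ft_force: [-0.1, -0.1, -1.9]
finger_gap: 18.9
grip_force: 59.0
```

Run:
```python
from bench import r
import cv2,pickle
from h import *
s=r.sense();print(s["time"],s["tool_pos"],s["tcp_rot"],s["ft_force"],s["finger_gap"])
w=wristcam(r.snapshot("wrist"),s["tool_pos"],s["tcp_rot"]);S=r.snapshot("scene");D=r.snapshot("side")
pickle.dump((s,w,S,D),open("p3.pkl","wb"))
g=np.array(s["tool_pos"])
for n,d in (("w",w),("S",S),("D",D)): print(n,proj(d,[g-[0,0,6],g-[0,0,126]]).round(0).tolist())
R=lambda d,x,y,w_,h_,W,H:cv2.resize(d["color"][y:y+h_,x:x+w_,::-1],(W,H),interpolation=cv2.INTER_CUBIC)
cv2.imwrite("pics/c3.png",np.hstack([R(S,222,190,100,120,500,600),np.vstack([R(D,230,195,75,75,300,300),R(w,190,100,150,150,300,300)])]))
```

```text
8.425 [554.14991404 378.0565224  179.36784063] [-1.79945557e+02  1.68294488e-02  1.01120960e+02] [-0.14661453 -0.13666695 -1.94484376] 18.890760039213834
w [[282.0, 275.0], [282.0, 209.0]]
S [[264.0, 178.0], [265.0, 228.0]]
D [[271.0, 182.0], [271.0, 222.0]]
```

View pics/c3.png

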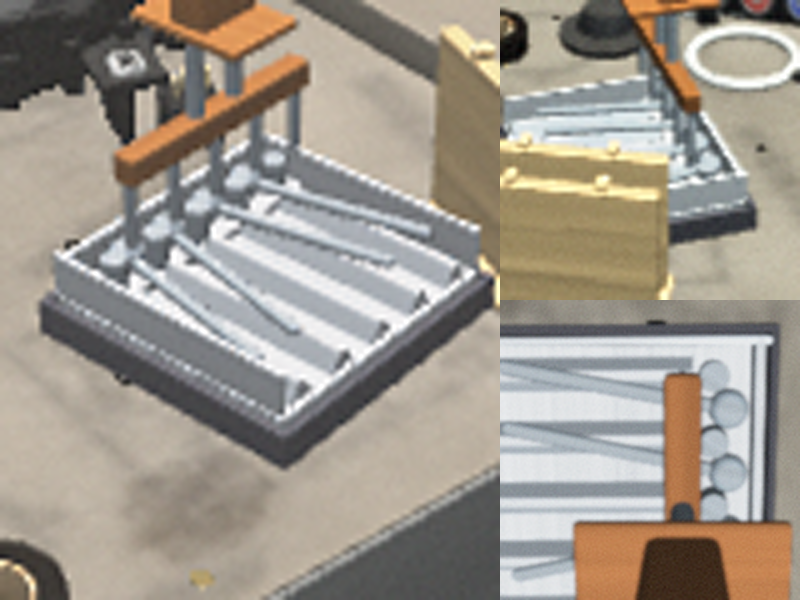

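Run:
```python
from h import *
s,w,S,D=pickle.load(open("p3.pkl","rb"))
cr=lambda q:((q-[222,190])*5).round(0).tolist()
for T in ([523.1,373.6,11.5],[524.4,373.3,11.2]):
    print("balls",cr(proj(S,world(T,[(48,y,33) for y in(39,13,-13,-39)]))),"ridge ends",cr(proj(S,world(T,[(-62,y,30) for y in(52,26,0,-26,-52)]))))
    for h in(50,54): print(h,cr(proj(S,world(T,[(30,52,h),(30,-52,h),(30,54,h)]))))
k=lambda P:[(222+u/5,190+v/5) for u,v in P]
# joint free fit tips from 2 tines: x,y,h with yaw 11.1
f=lambda p:(proj(S,world([p[0],p[1],11.1],[(0,52,p[2]),(0,-52,p[2])]))-k([(131,246),(294,143)])).ravel()
z=least_squares(f,[554,378,52]);print(z.x,z.fun, s["tool_pos"])
# bar top at +y end in wrist crop: (x664..700,row374)/2 ; corner px
print("wrist bar end px",190+(682-500)/2,100+(374-300)/2)
for h in (100,104,108):
  for o in (-2,0,2): print(h,o,proj(w,world([*s["tool_pos"][:2],11.1],[(0,56+o,h)])).round(1))
```

```text
balls [[124.0, 253.0], [165.0, 227.0], [205.0, 202.0], [243.0, 178.0]] ridge ends [[300.0, 378.0], [342.0, 347.0], [381.0, 317.0], [419.0, 289.0], [455.0, 262.0]]
50 [[131.0, 250.0], [292.0, 148.0], [128.0, 252.0]]
54 [[131.0, 242.0], [292.0, 141.0], [127.0, 244.0]]
balls [[123.0, 251.0], [164.0, 225.0], [204.0, 200.0], [243.0, 176.0]] ridge ends [[298.0, 376.0], [339.0, 345.0], [379.0, 316.0], [417.0, 288.0], [453.0, 261.0]]
50 [[130.0, 247.0], [291.0, 147.0], [126.0, 250.0]]
54 [[129.0, 240.0], [291.0, 140.0], [126.0, 242.0]]
[545.09018181 384.30628445  58.09991317] [-0.0870226  -0.14047876  0.09439249  0.1523758 ] [554.14991404 378.0565224  179.36784063]
wrist bar end px 281.0 137.0
100 -2 [[281.9 141.5]]
100 0 [[281.9 138.2]]
100 2 [[281.9 134.8]]
104 -2 [[281.9 142. ]]
104 0 [[281.9 138.5]]
104 2 [[281.9 135.1]]
108 -2 [[281.9 142.4]]
108 0 [[281.9 138.9]]
108 2 [[281.9 135.4]]
```

Tine tips are at scene crop (131,246) and (294,143). That matches the ridge-start line to within about 1 mm, with tip height around 52 mm. I'll go down and feel for the bed.

Call:
apply_moves(angular=[[0,0,0],[0,0,0],[0,0,0],[0,0,0],[0,0,0]], travel=[[0,0.01,-0.1],[0,0,-0.15],[0,0,-0.15],[0,0,-0.05],[0,0,0]], jaw=[0.1,0.1,0.1,0.1,0.1])

```text
time: 9.2
tool_pos: [554.2, 378.5, 161.6]
tcp_rot: [-180.0, 0.0, 101.1]
ft_force: [0.8, 0.4, -2.1]
finger_gap: 18.9
grip_force: 59.0
```

Call:
apply_moves(angular=[[0,0,0],[0,0,0],[0,0,0]], travel=[[0,0,-0.05],[0,0,-0.025],[0,0,0]], jaw=[0.1,0.1,0.1])

```text
time: 9.57
tool_pos: [554.4, 378.6, 159.0]
tcp_rot: [-180.0, -0.0, 101.1]
ft_force: [-0.5, -0.3, -2.8]
finger_gap: 19.1
grip_force: 59.0
```

Call:
apply_moves(angular=[[0,0,0],[0,0,0],[0,0,0]], travel=[[0,0,-0.025],[0,0,-0.025],[0,0,0]], jaw=[0.1,0.1,0.1])

```text
time: 9.95
tool_pos: [554.5, 378.7, 157.1]
tcp_rot: [180.0, -0.0, 101.1]
ft_force: [-0.5, -0.2, -1.1]
finger_gap: 18.4
grip_force: 59.2
```

Call:
apply_moves(angular=[[0,0,0],[0,0,0]], travel=[[0,0,-0.025],[0,0,0]], jaw=[0.1,0.1])

```text
time: 10.2
tool_pos: [554.6, 378.7, 156.4]
tcp_rot: [180.0, -0.0, 101.1]
ft_force: [-2.0, 0.9, 0.6]
finger_gap: 18.5
grip_force: 59.5
```

Call:
apply_moves(angular=[[0,0,0],[0,0,0]], travel=[[0,0,-0.02],[0,0,0]], jaw=[0.1,0.1])

```text
time: 10.45
tool_pos: [554.6, 378.7, 155.7]
tcp_rot: [180.0, -0.0, 101.1]
ft_force: [-0.7, -0.8, 4.4]
finger_gap: 18.7
grip_force: 59.9
```

Run:
```python
from bench import r
s=r.sense();print(s["ft_force"],s["tool_pos"],s["wrist_torque"])
```

```text
[-0.65824028 -0.77171062  4.43504768] [554.60911381 378.74649462 155.74714168] [-0.00849218  0.37045816 -0.036455  ]
```

Contact is at about 6.5 N, so I'll ease off slightly and comb the first half.

Call:
apply_moves(angular=[[0,0,0],[0,0,0],[0,0,0],[0,0,0],[0,0,0],[0,0,0]], travel=[[-0.049,-0.0097,0.01],[-0.098,-0.0194,0],[-0.098,-0.0194,0],[-0.098,-0.0194,0],[-0.098,-0.0194,0],[-0.049,-0.0097,0]], jaw=[0.1,0.1,0.1,0.1,0.1,0.1])

```text
time: 11.2
tool_pos: [534.8, 374.7, 155.8]
tcp_rot: [180.0, -0.0, 101.1]
ft_force: [4.3, 0.3, 3.4]
finger_gap: 18.7
grip_force: 59.8
```

Call:
apply_moves(angular=[[0,0,0],[0,0,0],[0,0,0],[0,0,0],[0,0,0],[0,0,0]], travel=[[-0.098,-0.0194,0],[-0.098,-0.0194,0],[-0.098,-0.0194,0],[-0.098,-0.0194,0],[-0.098,-0.0194,0],[-0.049,-0.0097,0]], jaw=[0.1,0.1,0.1,0.1,0.1,0.1])

```text
time: 11.95
tool_pos: [513.0, 370.4, 155.7]
tcp_rot: [180.0, -0.0, 101.1]
ft_force: [3.4, 1.3, 3.2]
finger_gap: 18.9
grip_force: 59.9
```

Call:
apply_moves(angular=[[0,0,0],[0,0,0],[0,0,0],[0,0,0],[0,0,0],[0,0,0]], travel=[[-0.098,-0.0194,0],[-0.098,-0.0194,0],[-0.098,-0.0194,0],[-0.098,-0.0194,0],[-0.098,-0.0194,0],[-0.098,-0.0194,0]], jaw=[0.1,0.1,0.1,0.1,0.1,0.1])

```text
time: 12.7
tool_pos: [489.5, 365.7, 155.6]
tcp_rot: [180.0, 0.0, 101.1]
ft_force: [4.0, 1.1, 4.3]
finger_gap: 18.7
grip_force: 59.9
```

Call:
apply_moves(angular=[[0,0,0],[0,0,0],[0,0,0],[0,0,0],[0,0,0],[0,0,0]], travel=[[-0.098,-0.0194,0],[-0.098,-0.0194,0],[-0.098,-0.0194,0],[-0.098,-0.0194,0],[-0.098,-0.0194,0],[0,0,0]], jaw=[0.1,0.1,0.1,0.1,0.1,0.1])

```text
time: 13.45
tool_pos: [469.7, 361.8, 155.5]
tcp_rot: [-180.0, 0.0, 101.1]
ft_force: [3.9, 0.9, 4.6]
finger_gap: 18.8
grip_force: 60.0
```

Call:
apply_moves(angular=[[0,0,0],[0,0,0],[0,0,0],[0,0,0],[0,0,0],[0,0,0],[0,0,0]], travel=[[0,0,0.1],[0,0,0.3],[0,0,0.5],[0,0,0.6],[0,0,0.6],[0,0,0.4],[0,0,0]], jaw=[0.1,0.1,0.1,0.1,0.1,0.1,0.1])

```text
time: 14.32
tool_pos: [470.9, 362.4, 257.8]
tcp_rot: [179.8, -0.1, 101.1]
ft_force: [-0.0, 0.4, -2.4]
finger_gap: 18.4
grip_force: 59.1
```

Call:
apply_moves(angular=[[0,0,0.8],[0,0,0.8],[0,0,0.8],[0,0,0.8],[0,0,0.8],[0,0,0.8],[0,0,0.8],[0,0,0.8],[0,0,0.8],[0,0,0.8],[0,0,0]], travel=[[0.03,-0.27,0],[0.03,-0.27,0],[0.03,-0.27,0],[0.03,-0.27,0],[0.03,-0.27,0],[0.03,-0.27,0],[0.03,-0.27,0],[0.03,-0.27,0],[0.03,-0.27,0],[0.03,-0.3,0],[0,0,0]], jaw=[0.1,0.1,0.1,0.1,0.1,0.1,0.1,0.1,0.1,0.1,0.1])

```text
time: 15.7
tool_pos: [481.7, 252.0, 254.4]
tcp_rot: [-179.9, -0.1, 165.0]
ft_force: [-0.1, 0.1, -3.0]
finger_gap: 18.8
grip_force: 59.0
```

Run:
```python
from bench import r
import cv2,pickle
from h import *
s=r.sense();print(s["time"],s["tool_pos"],s["tcp_rot"],s["ft_force"],s["finger_gap"])
w=wristcam(r.snapshot("wrist"),s["tool_pos"],s["tcp_rot"]);S=r.snapshot("scene");D=r.snapshot("side")
pickle.dump((s,w,S,D),open("p4.pkl","wb"))
R=lambda d,x,y,w_,h_,W,H:cv2.resize(d["color"][y:y+h_,x:x+w_,::-1],(W,H),interpolation=cv2.INTER_CUBIC)
cv2.imwrite("pics/c4.png",np.hstack([np.vstack([R(S,225,205,100,75,400,300),R(D,205,150,100,75,400,300)]),R(w,190,50,200,300,400,600)]))
```

```text
15.7 [481.71780824 251.96642598 254.42223359] [-1.79930915e+02 -8.54773818e-02  1.65017727e+02] [-0.11321372  0.07950542 -2.95667216] 18.812227789972717
```

View pics/c4.png

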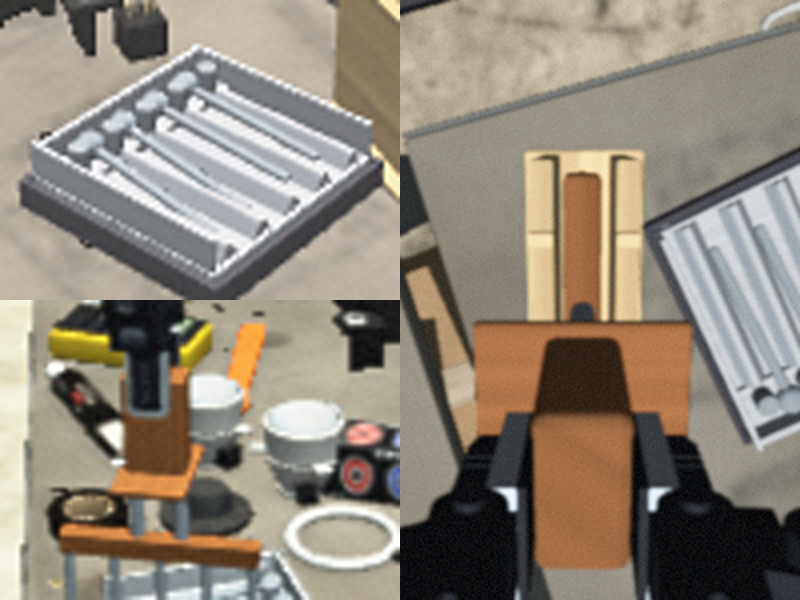

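All four rods lie in their grooves with the balls in the rail, and the bar is centred over the slot. I'll hang the comb back.

Call:
apply_moves(angular=[[0,0,0],[0,0,0],[0,0,0],[0,0,0],[0,0,0],[0,0,0],[0,0,0],[0,0,0]], travel=[[0.01,0.01,-0.2],[0,0,-0.4],[0,0,-0.5],[0,0,-0.5],[0,0,-0.5],[0,0,-0.3],[0,0,-0.15],[0,0,0]], jaw=[0.1,0.1,0.1,0.1,0.1,0.1,0.1,0.1])

```text
time: 16.85
tool_pos: [482.6, 253.1, 153.5]
tcp_rot: [-180.0, -0.0, 165.1]
ft_force: [0.5, 0.4, -1.1]
finger_gap: 18.9
grip_force: 59.0
```

Call:
apply_moves(angular=[[0,0,0],[0,0,0],[0,0,0]], travel=[[0,0,-0.08],[0,0,-0.05],[0,0,0]], jaw=[0.1,0.1,0.1])

```text
time: 17.23
tool_pos: [482.5, 253.1, 148.5]
tcp_rot: [180.0, 0.0, 165.1]
ft_force: [0.6, -0.6, -2.2]
finger_gap: 18.7
grip_force: 59.0
```

Call:
apply_moves(angular=[[0,0,0],[0,0,0],[0,0,0]], travel=[[0,0,-0.05],[0,0,-0.04],[0,0,0]], jaw=[0.1,0.1,0.1])

```text
time: 17.6
tool_pos: [482.4, 253.0, 144.6]
tcp_rot: [-180.0, -0.0, 165.1]
ft_force: [0.7, -0.6, -2.1]
finger_gap: 18.8
grip_force: 59.0
```

Call:
apply_moves(angular=[[0,0,0],[0,0,0]], travel=[[0,0,-0.02],[0,0,0]], jaw=[0.1,0.1])

```text
time: 17.85
tool_pos: [482.5, 253.1, 143.9]
tcp_rot: [-180.0, -0.0, 165.1]
ft_force: [0.5, -0.4, -2.5]
finger_gap: 18.6
grip_force: 59.0
```

Call:
apply_moves(angular=[[0,0,0],[0,0,0],[0,0,0]], travel=[[0,0,-0.02],[0,0,-0.02],[0,0,0]], jaw=[0.1,0.1,0.1])

```text
time: 18.23
tool_pos: [482.7, 253.1, 143.3]
tcp_rot: [180.0, 0.0, 165.1]
ft_force: [-3.1, -0.6, 5.0]
finger_gap: 18.6
grip_force: 60.0
```

Seated, with the walls carrying the weight (+7 N). I'll release gently and go up.

Call:
apply_moves(angular=[[0,0,0],[0,0,0],[0,0,0],[0,0,0],[0,0,0],[0,0,0]], travel=[[0,0,0],[0,0,0],[0,0,0],[0,0,0],[0,0,0],[0,0,0]], jaw=[0.3,0.4,0.6,0.8,0.8,0.8])

```text
time: 18.98
tool_pos: [482.5, 253.1, 142.4]
tcp_rot: [-180.0, -0.0, 165.1]
ft_force: [-0.2, -0.3, 0.6]
finger_gap: 68.4
grip_force: 0.0
```

Call:
apply_moves(angular=[[0,0,0],[0,0,0],[0,0,0],[0,0,0],[0,0,0],[0,0,0],[0,0,0],[0,0,0],[0,0,0]], travel=[[0,0,0.2],[0,0,0.5],[0,0,0.8],[0,0,0.8],[0,0,0.8],[0,0,0.8],[0,0,0.8],[0,0,0.4],[0,0,0]], jaw=[0.8,0.8,0.8,0.8,0.8,0.8,0.8,0.8,0.8])

```text
time: 20.1
tool_pos: [483.1, 253.4, 348.3]
tcp_rot: [179.9, 0.2, 165.1]
ft_force: [0.3, -0.6, -1.7]
finger_gap: 68.7
grip_force: 0.0
```

Run:
```python
from bench import r
import cv2,pickle
from h import *
s=r.sense();print(s["time"],s["tool_pos"],s["finger_gap"],s["ft_force"])
S0=pickle.load(open("scene.pkl","rb"));S=r.snapshot("scene");p4=pickle.load(open("p4.pkl","rb"))
df=lambda a,b,x0,y0,x1,y1:(np.abs(a["color"].astype(int)-b["color"])[y0:y1,x0:x1].max(2)>40)
c=df(S0,S,308,172,358,262);print("comb/stand diff px",c.sum(),np.argwhere(c)[:12].tolist())
t=df(p4[2],S,228,212,325,280);print("tray diff vs after combing",t.sum())
# comb top-of-block centroid via colour before/after
for d in (S0,S):
    h=cv2.cvtColor(d["color"],cv2.COLOR_RGB2HSV)[172:262,308:358];m=(h[...,0]<13)&(h[...,1]>150);v,u=np.nonzero(m);print(m.sum(),u.mean()+308,v.mean()+172)
```

```text
20.1 [483.08962009 253.35101719 348.33515675] 68.74932213675493 [ 0.31593327 -0.55741413 -1.66724193]
comb/stand diff px 30 [[7, 17], [9, 17], [10, 17], [13, 32], [15, 32], [16, 32], [17, 16], [18, 32], [19, 32], [20, 16], [21, 16], [24, 31]]
tray diff vs after combing 0
1 334.0 178.0
1 329.0 209.0
```

```bash
python3 -c "
from bench import r
print(r.hand_in())"
```

```text
the job is handed in; nothing more can be done
None
```

The job is handed in after 20.1 s: all four rods lie in their own grooves with their balls in the rail, the comb hangs back in its stand, and the contact readings stayed below about 7.5 N.

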